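# Hold the chisel's edge under the bench magnifier

### The arm

A 7-joint arm with a two-finger parallel gripper is mounted at the origin on the work surface. World frame = base frame: x ahead of the robot, y to its left, z up, the work surface at z = 0. Lengths are in m, angles in rad, forces in N, time in s.
With the tool pointing down it reaches from about 0.35 to 0.9 m from the base axis. Payload 8.1 kg.
Tool frame: the origin (TCP) lies at the centre of the arm's flange, where the gripper is bolted on; the fingertips stand 178 mm ahead of it and the grasp point (between the pads) lies 159 mm ahead of it; x points along the fingers, z is the direction in which the jaws open and shut, and the axes are right-handed (so a half turn about x gives the same grasp; the last joint's range is limited). The gripper opens to 92 mm and grips with 3 to 60 N. Pads are 19 mm wide; open, the fingers measure 130 mm over their backs; the gripper's body (75 mm by 190 mm) begins 47 mm behind the grasp point.
Start: joints at [-1.385, 0.434, 0.025, 1.573, -0.012, 1.134, -0.075], TCP at [0.178, 0.599, 0.405] pointing down, gripper open.
Joint ranges: [-2.62, 2.62], [-0.44, 2.09], [-1.27, 1.32], [0.08, 2.57], [-1.32, 4.46], [0.12, 2], [-2.74, 2.74]. Speed limits (rad/s): [2.22, 2.22, 3.01, 3.01, 3.14, 3.14, 3.14].

### API

Orientations are given as a rotation vector (axis times angle).
In Python, from cell import arm, get_image, search_frame, pinpoint gives the robot as it stands.
- The arm moves only by the tool arm_command, never from a script. Its argument "motion" is a list of rows, each a list of 7 numbers: the finger opening in mm, from 0 to 91.8, then the shift along the tool's x, y, z in mm, then the turn, a rotation vector about the tool's x, y, z in degrees. In form: [[fingers, x, y, z, ax, ay, az], ...]. A call has 1 to 5 rows; each row shifts and turns the commanded pose from where the row before left it, along the tool's axes as they then stand; what a row does not reach is not made up. A row lasts 1/8 s, in which the tool goes at most 62.5 mm and 10.7 degrees, less where a joint would pass 70% of its speed; a pose out of reach is approached as far as the arm can. A call with a gripper value outside its range is refused whole. The fingers move at their own pace and stop on an object; "newtons" is the grip in N (left out, the last holds). Time passes only in rows, so rows that do not move let the fingers close. It gives the time, the measured TCP pose, the force and the opening at its end, in the units of the state.
- arm.observe(): the state, without advancing time (a new reading comes with each control period).
- get_image(name): name is "side" or "top" or "wrist"; returns a dict with "frame" (480x640x3 uint8, red, green, blue), "range_z" (480x640 float32, m along the optical axis (not along the pixel's ray), 0 where there is no reading), "K" (3x3 intrinsics, pixels), "distortion" ([k1, k2, p1, p2, k3] as OpenCV has them; the pictures are not rectified), "origin" and "rotation" of the camera in the world; the wrist camera has in their place "tool_from_camera" (4x4, takes a point from camera to tool coordinates, whose origin is the TCP and whose axes are the tool frame's). Camera axes: x right, y down, z forward; pixel columns grow to the right and rows downward; lengths in m; the calibration is good to about 2 mm. A picture is of the moment at which its call begins: read the wrist's pose just before it.
- arm.sign_off(): hands the job in, once; it reports no verdict.
Trained networks look in the newest picture that a camera, given by its name, has taken for a name from the list of things; names that differ only in an ending like _2 or _b are one class to them, and where a whole thing is asked for, a point or a joint stands for the part that bears it (a point fixed in the world has none). Each returns a list of dicts, best first, with "p" (0 to 1); they miss things now and then, are a little off and sometimes report something else, mostly with a low value. They report only what shows in the picture. A call takes as long as a camera call.
- search_frame(camera, target): "point" ([x, y, z] in m, in world coordinates, good to about 4 mm: the middle of the surface that is visible of it).
- pinpoint(camera, target): "point" ([x, y, z] in m, in world coordinates, good to about 4 mm: a listed point, or the origin of a listed thing).
The state is a dict: "clock": time; "joints": joint angles; "dq": joint speeds; "joint_efforts": joint torques, N m; "position": TCP position; "ee_rot": TCP orientation; "force": force on the tool from outside, world axes, zero at the start; "ft_torque": the same for the moment, N m; "width": opening from 0.0 (shut) to 1.0 (fully open).
Only numpy, scipy, OpenCV 4.12 (cv2) and the standard library are available. Lean on these libraries where they do the work, as an engineer would, in place of code of your own. Each camera call takes 0.05 s, during which the arm holds its last target. There are 200 camera calls.

### The job

Draw the red-handled chisel out of its slot in the leaning rack, turn it level with its bevelled face up, and bring the blade in under the head of the magnifier lamp so that the cutting edge is held still in the middle of the lens, roughly a hand's width below it, for inspection. Do not touch the lamp, do not let the edge down on the bench and do not disturb the other tools. Finish while holding the chisel there: it is not put down or let go.

Things in the scene. Friction and masses are not known exactly. Their poses are not given: they have to be found in the camera images.
- chisel: Target: bench chisel with a RED handle, 260 mm long, 0.22 kg, loose, in any of the rack's slots. Origin at the shoulder, where the bolster (26 mm diameter, z 0 to 12 mm) sits on the rail. z runs up the tool to the handle's end. In the rack z leans 35 degrees from vertical, top to the rack's +x, and y runs along the rail. The bevel is on the face looking to -x (rack's front); +x is the flat back.
- chisel_grip (a point): Middle of the red handle, at z = 55 mm in the chisel's frame, about 195 mm above the bench in the rack. Handle: z = 12 to 110 mm, 28 mm in x by 25 mm in y, flat sides facing +y and -y; steel cap to z = 120 mm. The chisel's centre of mass is about 10 mm below its origin (z = -10 mm).
- chisel_edge (a point): Middle of the chisel's cutting edge, at z = -140 mm in the chisel's frame. The blade runs from the shoulder to here, 25 mm wide in y, 5 mm thick in x.
- rack: Fixed wooden rack holding three chisels; origin under the middle of its base (190 x 270 mm, 14 mm thick), front to -x. A plywood board slopes 35 degrees back from vertical, top to +x, and carries a slotted rail square to it. The handles stand free above the rail; their tops are about 250 mm above the bench.
- rail (a point): Middle of the rail's top where it meets the board, about 149 mm above the bench. The rail is 20 mm thick with three closed slots at y = -85, 0 and +85 mm in the rack's frame, each 30 mm wide, 10 mm front to back. A blade lies with its flat back on the board, which is the slot's back wall, and comes out only along its own axis, after 140 mm of travel.
- lamp: Fixed white bench magnifier lamp; origin on the bench, straight below the lens. Its round base (190 mm diameter, 28 mm high) stands at x = +170, y = +130 mm in the lamp's frame; from there a two-part arm (elbow 310 mm, neck 435 mm above the bench) reaches to a round ring-light head, 176 mm diameter, 32 mm thick, clear lens inside. The space below the head is free.
- lens (a point): Middle of the lens, at the level of the head's underside, 360 mm above the bench. Lens 134 mm in diameter.
- chisel_mid: Green-handled chisel, same handle and length, 16 mm blade, loose in another slot of the rack. Leave alone. Same frame as the red one.
- chisel_narrow: Yellow-handled chisel, same handle and length, 10 mm blade, loose in another slot of the rack. Leave alone. Same frame as the red one.
- mallet: Wooden mallet lying loose on the bench to the right of the rack, head 70 x 140 x 90 mm, handle along its -x, 360 mm long over all. Leave alone.
- square: Try square lying loose on the bench, dark wooden stock 120 mm, steel blade 190 mm along x, 18 mm high. Leave alone.
- stone: Sharpening stone in a black holder, loose behind the rack, 230 x 85 x 44 mm, length along its x. Leave alone.
- oil: Small bottle with a red cap, loose, 48 mm diameter, 120 mm high. Leave alone.
- brush: Bench brush lying loose on the bench in front of the robot, along its x. Leave alone.

How it is judged:
On the way:
1. the red chisel is drawn clear out of the rack, its edge above the rail, held by the gripper alone (height (world z) of chisel_edge above 0.155 m and contact force between the fingers and chisel above 1 N and contact force between chisel and rack below 0.1 N), for 0.2 s.
At the end, for the whole second after the job is handed in: The gripper alone holds the red chisel, still (under 20 mm/s): its edge within 35 mm, seen from above, of the lens's middle and 50 to 210 mm below the lens, its length level within 15 degrees, and the bevelled face up within 20 degrees (horizontal distance between chisel_edge and lens below 0.035 m and z of chisel_edge in the frame of lamp between 0.15 and 0.31 m and angle between chisel's own z axis and vertical between 1.3 and 1.84 rad and angle between chisel's own x axis and vertical above 2.79 rad and contact force between the fingers and chisel above 1 N and contact force between chisel and rack below 0.1 N and contact force between chisel and lamp below 0.1 N and linear speed of chisel below 0.02 m/s and angular speed of chisel below 0.1 rad/s); the arm keeps its last pose, push and grip.
It fails at once if the lamp is struck or leant on by the robot or the chisel (contact force between any of the arm, the fingers and lamp above 1.5 N or contact force between chisel and lamp above 1 N).
It fails at once if the chisel's edge is let down on the bench (height (world z) of chisel_edge below 0.012 m).
It fails at once if another tool is disturbed (distance of any of chisel_mid, chisel_narrow, mallet, square, stone, oil, brush from where it was at the start of the episode above 0.02 m).
It also fails if it takes over 45 s, if anything falls off the work surface, if the arm or the gripper's body presses on something with over 40 N, if the wrist force passes 120 N, or if a joint passes its speed limit or range.

## Working session

There is one attempt and no reset: what is moved stays moved. The work goes in short steps, Python scripts to look and compute and a tool call to move; the robot and the scene stay as the last step left them, time stands still between calls to the robot, and variables do not carry over. Pictures are saved under pics/ and viewed, about 8 in all and at most 12, crops included, and the job is handed in when it is done.

Besides the shell and the picture viewer there is one more tool, called after "Emit:" by a JSON object that holds its "fn" and its "kwargs". arm_command: Moves the arm, as the interface text tells. Its arguments: {"type":"object","properties":{"motion":{"type":"array"},"newtons":{"type":"number"}},"required":["motion"]}

```bash
ls; mkdir -p pics
python3 - <<'E'
from cell import arm,get_image,search_frame,pinpoint
import cv2,numpy as np
s=arm.observe();print({k:np.round(v,3) for k,v in s.items()})
for c in("side","top"):
    im=get_image(c);cv2.imwrite(f"pics/{c}.png",im["frame"][...,::-1])
    print(c,np.round(im["origin"],3),np.round(im["rotation"],3).tolist(),np.round(im["K"],1).tolist())
    for t in("chisel","chisel_grip","chisel_edge","rack","rail","lamp","lens","chisel_mid","chisel_narrow","mallet","square","stone","oil","brush"):
        r=pinpoint(c,t);print(t,[(np.round(d["point"],3).tolist(),round(d["p"],2)) for d in r[:2]])
E
```

```text
pics
{'clock': np.float64(0.0), 'joints': array([-1.385,  0.435,  0.025,  1.574, -0.012,  1.134, -0.075]), 'dq': array([-0.001, -0.001, -0.   ,  0.001,  0.001,  0.002,  0.001]), 'joint_efforts': array([ 0.0000e+00, -6.6784e+01,  9.8500e-01, -3.1446e+01, -6.1000e-02,
        4.3000e-02,  0.0000e+00]), 'position': array([0.178, 0.599, 0.404]), 'ee_rot': array([-0.995,  1.333,  0.993]), 'force': array([-0.094,  0.802,  0.721]), 'ft_torque': array([-0.039, -0.057, -0.003]), 'width': np.float64(1.0)}
side [0.296 0.691 1.203] [-0.427, 2.82, -1.027] [[490.5, 0.0, 320.7], [0.0, 490.5, 237.6], [0.0, 0.0, 1.0]]
chisel [([0.456, -0.088, 0.152], 0.79)]
chisel_grip [([0.485, -0.088, 0.194], 0.85)]
chisel_edge [([0.371, -0.097, 0.037], 0.77)]
rack [([0.434, -0.174, 0.0], 0.58)]
rail [([0.47, -0.17, 0.152], 0.82)]
lamp [([0.466, -0.175, 0.153], 0.26)]
lens [([0.482, 0.286, 0.363], 0.98)]
chisel_mid [([0.472, -0.261, 0.148], 0.65)]
chisel_narrow [([0.464, -0.175, 0.149], 0.92), ([0.685, -0.374, 0.001], 0.41)]
mallet [([0.485, -0.62, 0.002], 0.75)]
square [([0.465, -0.175, 0.149], 0.57)]
stone [([0.7
[... 195 characters left out ...]
, -0.086, 0.15], 0.87), ([0.367, -0.1, 0.035], 0.59)]
chisel_grip []
chisel_edge [([0.37, -0.099, 0.035], 0.95)]
rack [([0.432, -0.184, 0.001], 0.57), ([0.372, -0.1, 0.037], 0.5)]
rail [([0.463, -0.176, 0.148], 0.97), ([0.689, -0.371, -0.003], 0.75)]
lamp []
lens [([0.484, 0.288, 0.359], 0.91), ([0.484, -0.084, 0.195], 0.53)]
chisel_mid [([0.472, -0.259, 0.15], 0.97)]
chisel_narrow [([0.464, -0.177, 0.15], 0.95)]
mallet [([0.49, -0.614, -0.004], 0.56), ([0.462, -0.177, 0.146], 0.47)]
square [([0.689, -0.372, -0.003], 0.89)]
stone [([0.707, -0.078, -0.002], 0.62)]
oil [([0.349, 0.412, 0.003], 0.87), ([0.716, 0.083, -0.0], 0.35)]
brush [([0.717, 0.08, 0.0], 0.68), ([0.368, -0.1, 0.034], 0.44)]
```

View pics/top.png

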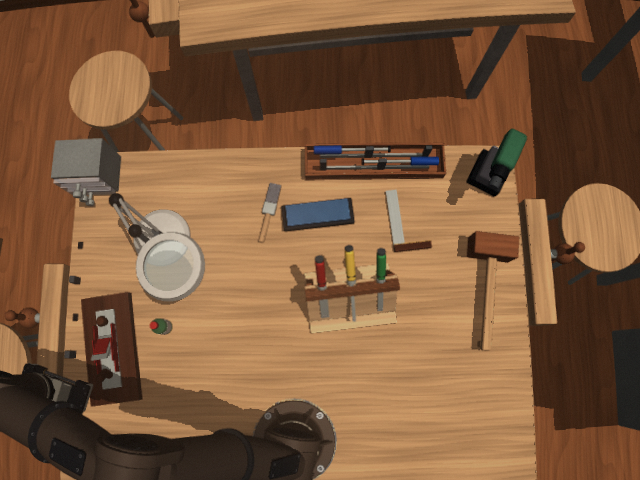

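View pics/side.png

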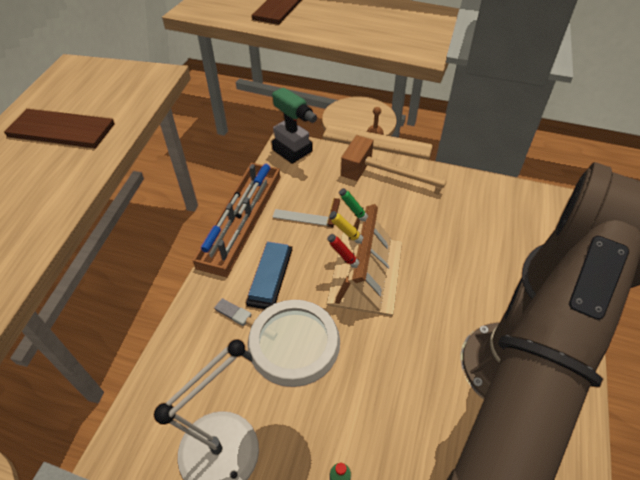

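The pictures show the red chisel in the left slot (top view, about (320,275)). Yellow is in the middle slot and green on the right. The lamp head is at about (170,265) in the top view, with its arm and base up and to the left, away from the rack. The network points agree with the given sizes.

```bash
cat > h.py <<'E'
from cell import arm,get_image,search_frame,pinpoint
import numpy as np
from scipy.spatial.transform import Rotation as R
sh=np.array([.454,-.087,.151]); ry=np.array([-.104,.9946,0]); rx=np.array([.9946,.104,0]); Z=np.array([0,0,1.])
c35,s35=np.cos(np.radians(35)),np.sin(np.radians(35))
cz=s35*rx+c35*Z; cx=c35*rx-s35*Z
lens=np.array([.483,.287,.36])
def frame(d,jaw): # tool x=d, tool z=jaw
    return np.c_[d,np.cross(jaw,d),jaw]
def todo(T_rot,T_pos,s=None):
    "tool-frame shift mm (made before the turn) and turn deg"
    s=s or arm.observe(); R0=R.from_rotvec(s["ee_rot"]).as_matrix()
    print("clock",s["clock"],"q",np.round(s["joints"],2),"pos",np.round(s["position"],3))
    print("shift mm",np.round(R0.T@(T_pos-s["position"])*1e3,1),"turn deg",np.round(np.degrees(R.from_matrix(R0.T@T_rot).as_rotvec()),1))
def grasp(a,zg,back=0,jaw=ry):
    a=np.radians(a); d=np.cos(a)*cx-np.sin(a)*cz
    return frame(d,jaw), sh+zg*cz-(.159+back)*d
E
python3 - <<'E'
from h import *
s=arm.observe();print(np.round(R.from_rotvec(s["ee_rot"]).as_matrix(),2))
for j in(ry,-ry):
    M,p=grasp(15,.058,.1,j);print(M.round(2).tolist(),p.round(3));todo(M,p,s)
im=get_image("side")
# lamp base: points with z 0.02-.036 near y>.35
v,u=np.mgrid[0:480:4,0:640:4];z=im["range_z"][v,u];import cv2
n=cv2.undistortPoints(np.c_[u.ravel(),v.ravel()].astype(float)[:,None],im["K"],np.array(im["distortion"]))[:,0]
Rm=np.array(im["rotation"]);Rm=R.from_rotvec(Rm.ravel()).as_matrix() if Rm.size==3 else Rm
P=(np.c_[n,np.ones(len(n))]*z.reshape(-1,1))@Rm.T+im["origin"];P=P[z.ravel()>0]
m=(P[:,2]>.02)&(P[:,2]<.036)&(P[:,1]>.2)&(P[:,0]>.4)&(P[:,0]<.9);print("base",np.median(P[m],0),P[m].min(0),P[m].max(0))
m=(P[:,2]>.40)&(P[:,2]<.5)&(P[:,1]>.0)&(P[:,0]>.4)&(P[:,0]<.9);print("neck",P[m].round(3)[:12].tolist())
E
```

```text
[[ 0.   -0.96  0.28]
 [-0.    0.28  0.96]
 [-1.   -0.   -0.  ]]
[[0.64, -0.76, -0.1], [0.07, -0.08, 0.99], [-0.77, -0.64, 0.0]] [ 0.322 -0.101  0.397]
clock 1.5 q [-1.38  0.43  0.03  1.57 -0.01  1.13 -0.08] pos [0.178 0.599 0.405]
shift mm [   7.8 -336.9 -630.1] turn deg [-21.6  -7.9 -39.5]
[[0.64, 0.76, 0.1], [0.07, 0.08, -0.99], [-0.77, 0.64, -0.0]] [ 0.322 -0.101  0.397]
clock 1.5 q [-1.38  0.43  0.03  1.57 -0.01  1.13 -0.08] pos [0.178 0.599 0.405]
shift mm [   7.8 -336.9 -630.1] turn deg [148.9 -54.2  10.8]
base [0.63117378 0.43454788 0.02606703] [0.54941717 0.34760554 0.02029108] [0.72402052 0.50219055 0.03398735]
neck [[0.569, 0.35, 0.447], [0.561, 0.349, 0.449], [0.557, 0.344, 0.443], [0.564, 0.359, 0.452], [0.558, 0.356, 0.451], [0.552, 0.352, 0.447], [0.57, 0.364, 0.443], [0.562, 0.364, 0.449], [0.554, 0.363, 0.451], [0.549, 0.36, 0.448], [0.545, 0.354, 0.44], [0.581, 0.365, 0.423]]
```

Emit:
{"fn": "arm_command", "kwargs": {"motion": [[60,-60,0,0,0,0,0],[60,-60,0,0,0,0,0],[60,-60,0,0,0,0,0],[60,-60,0,0,0,0,0],[60,-50,0,0,0,0,0]]}}

```text
clock: 2.17
position: [0.1779, 0.5984, 0.6976]
ee_rot: [-0.992, 1.33, 0.995]
force: [-0.5, 0.3, 0.3]
width: 0.657
```

Emit:
{"fn": "arm_command", "kwargs": {"motion": [[60,0,-43,-40,0,0,0],[60,0,-43,-40,0,0,0],[60,0,-43,-40,0,0,0],[60,0,-43,-40,0,0,0],[60,0,-43,-40,0,0,0]]}}

```text
clock: 2.8
position: [0.3278, 0.3441, 0.6949]
ee_rot: [-0.993, 1.332, 0.994]
force: [0.7, 1.1, 0.9]
width: 0.652
```

Emit:
{"fn": "arm_command", "kwargs": {"motion": [[60,0,-43,-40,0,0,0],[60,0,-43,-40,0,0,0],[60,0,-43,-40,0,0,0],[60,0,-9,-58,0,0,0],[60,0,-9,-58,0,0,0]]}}

```text
clock: 3.42
position: [0.4006, 0.076, 0.6946]
ee_rot: [-0.993, 1.332, 0.993]
force: [0.9, -0.8, 0.9]
width: 0.655
```

Emit:
{"fn": "arm_command", "kwargs": {"motion": [[60,0,-9,-58,0,0,0],[60,0,-9,-58,0,0,0],[60,0,-9,-58,0,0,0],[60,0,0,0,0,0,0]]}}

```text
clock: 3.92
position: [0.3755, -0.1014, 0.6954]
ee_rot: [-0.987, 1.333, 0.987]
force: [-0.1, 1.0, -0.3]
width: 0.655
```

Run:
```python
from h import *
for b in (.12,.08):
    M,p=grasp(15,.058,b);print(p);todo(M,p)
```

```text
[ 0.30871847 -0.10219131  0.41223722]
clock 3.925 q [-0.64 -0.15  0.64  1.54  0.09  1.72  1.28] pos [ 0.375 -0.101  0.695]
shift mm [283.   64.1 -20.8] turn deg [-22.1  -7.9 -39.3]
[ 0.33429113 -0.09951732  0.38159544]
clock 3.925 q [-0.64 -0.15  0.64  1.54  0.09  1.72  1.28] pos [ 0.375 -0.101  0.695]
shift mm [313.7  40.4 -10.8] turn deg [-22.1  -7.9 -39.3]
```

Emit:
{"fn": "arm_command", "kwargs": {"motion": [[60,10,0,0,-4.4,-1.6,-7.9],[60,10,0,0,-4.4,-1.6,-7.9],[60,10,0,0,-4.4,-1.6,-7.9],[60,10,0,0,-4.4,-1.6,-7.9],[60,10,0,0,-4.4,-1.6,-7.9]]}}

```text
clock: 4.55
position: [0.3905, -0.0952, 0.6476]
ee_rot: [-1.511, 0.596, 0.766]
force: [0.3, 0.4, -1.2]
width: 0.657
```

Run:
```python
from h import *
for b in (.12,.08):
    M,p=grasp(15,.058,b);print(p);todo(M,p)
```

```text
[ 0.30871847 -0.10219131  0.41223722]
clock 4.55 q [-0.67 -0.42  0.52  1.9   0.26  0.91  1.48] pos [ 0.391 -0.095  0.648]
shift mm [126.3 214.9   2.7] turn deg [0.5 0.4 0.3]
[ 0.33429113 -0.09951732  0.38159544]
clock 4.55 q [-0.67 -0.42  0.52  1.9   0.26  0.91  1.48] pos [ 0.391 -0.095  0.648]
shift mm [166.3 215.1   2.4] turn deg [0.5 0.4 0.3]
```

Emit:
{"fn": "arm_command", "kwargs": {"motion": [[60,30,40,0,0,0,0],[60,30,40,0,0,0,0],[60,30,40,0,0,0,0]]}}

```text
clock: 4.92
position: [0.3562, -0.0995, 0.5001]
ee_rot: [-1.508, 0.602, 0.767]
force: [0.5, -0.1, -0.2]
width: 0.654
```

Run:
```python
from h import *
M,p=grasp(15,.058,.05);todo(M,p)
M,p=grasp(30,.07,.05);todo(M,p)
```

```text
clock 4.925 q [-0.56 -0.42  0.53  2.25  0.24  0.56  1.54] pos [ 0.356 -0.099  0.5  ]
shift mm [106.7  93.    2.2] turn deg [0.3 0.3 0.1]
clock 4.925 q [-0.56 -0.42  0.53  2.25  0.24  0.56  1.54] pos [ 0.356 -0.099  0.5  ]
shift mm [110.8  27.3   1.8] turn deg [ 0.4  0.3 15.1]
```

Emit:
{"fn": "arm_command", "kwargs": {"motion": [[60,20,10,0,0,0,6.5],[60,20,10,0,0,0,6.5]]}}

```text
clock: 5.18
position: [0.3644, -0.0986, 0.4568]
ee_rot: [-1.453, 0.785, 0.943]
force: [-0.3, 0.1, -0.2]
width: 0.654
```

Run:
```python
from h import *
for b in(.06,0):
  M,p=grasp(28,.07,b);print(p);todo(M,p)
s=arm.observe(); im=get_image("wrist"); import cv2; cv2.imwrite("pics/w1.png",im["frame"][...,::-1])
for c in("wrist","top"):
  if c=="top": get_image(c)
  for t in("chisel","chisel_grip","chisel_edge","rail","chisel_mid","chisel_narrow"):
    print(c,t,[(np.round(d["point"],3).tolist(),round(d["p"],2)) for d in pinpoint(c,t)[:2]])
```

```text
[ 0.39504651 -0.09316445  0.40347107]
clock 5.175 q [-0.64 -0.3   0.65  2.24  0.18  0.69  1.6 ] pos [ 0.364 -0.099  0.457]
shift mm [61.6 -3.6  1.9] turn deg [ 0.4  0.2 -0.1]
[ 0.42213885 -0.09033155  0.35001068]
clock 5.175 q [-0.64 -0.3   0.65  2.24  0.18  0.69  1.6 ] pos [ 0.364 -0.099  0.457]
shift mm [121.6  -3.8   1.6] turn deg [ 0.4  0.2 -0.1]
wrist chisel [([0.453, -0.093, 0.148], 0.93)]
wrist chisel_grip [([0.486, -0.086, 0.194], 0.66)]
wrist chisel_edge []
wrist rail [([0.463, -0.177, 0.15], 0.78)]
wrist chisel_mid [([0.47, -0.258, 0.15], 0.62)]
wrist chisel_narrow [([0.464, -0.174, 0.153], 0.68)]
top chisel [([0.455, -0.085, 0.147], 0.73), ([0.463, -0.176, 0.147], 0.28)]
top chisel_grip [([0.462, -0.175, 0.148], 0.74)]
top chisel_edge [([0.484, 0.285, 0.36], 0.29)]
top rail [([0.462, -0.175, 0.148], 0.58)]
top chisel_mid [([0.435, -0.183, 0.001], 0.67), ([0.472, -0.255, 0.152], 0.65)]
top chisel_narrow [([0.691, -0.369, -0.002], 0.73), ([0.464, -0.175, 0.15], 0.51)]
```

View pics/w1.png

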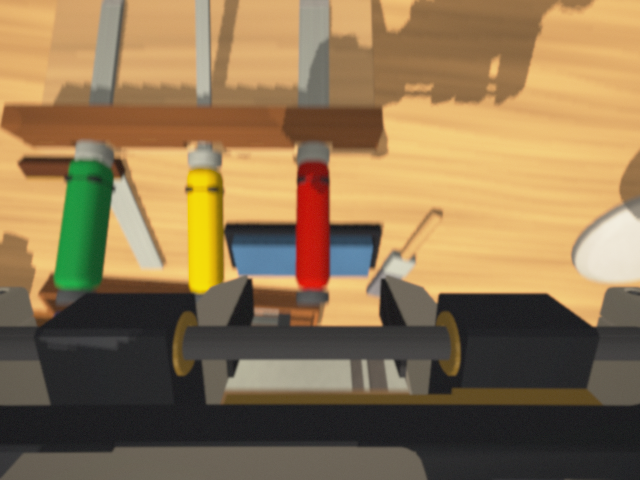

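The wrist view shows the red handle at (313,230), centred between the fingers (about 250 and 385) and upright. Advancing now.

Emit:
{"fn": "arm_command", "kwargs": {"motion": [[60,35,-2,1,0,0,0],[60,35,-1,1,0,0,0],[60,30,-1,0,0,0,0],[60,21,0,0,0,0,0],[60,0,0,0,0,0,0]], "newtons": 50}}

```text
clock: 6.5
position: [0.4177, -0.089, 0.3578]
ee_rot: [-1.449, 0.789, 0.952]
force: [0.0, -0.9, 0.0]
width: 0.652
```

Run:
```python
from h import *
M,p=grasp(28,.07,0);todo(M,p);s=arm.observe();print(s["force"])
```

```text
clock 6.5 q [-0.97  0.04  1.2   2.33 -0.49  0.4   2.33] pos [ 0.418 -0.089  0.358]
shift mm [ 8.9 -0.4 -1.9] turn deg [ 0.4  0.4 -0.7]
[ 0.02808623 -0.89578568  0.01302541]
```

Emit:
{"fn": "arm_command", "kwargs": {"motion": [[60,8,0,-2,0,0,0],[60,0,0,0,0,0,0]]}}

```text
clock: 6.75
position: [0.421, -0.092, 0.3513]
ee_rot: [-1.447, 0.789, 0.95]
force: [-0.4, 1.4, -1.0]
width: 0.651
```

Emit:
{"fn": "arm_command", "kwargs": {"motion": [[0,0,0,0,0,0,0],[0,0,0,0,0,0,0],[0,0,0,0,0,0,0],[0,0,0,0,0,0,0]], "newtons": 50}}

```text
clock: 7.25
position: [0.4214, -0.0915, 0.3515]
ee_rot: [-1.449, 0.786, 0.95]
force: [-0.5, -1.1, 0.3]
width: 0.274
```

Run:
```python
from h import *
M,p=grasp(28,.07,0);todo(M,p);s=arm.observe();print(s["force"],s["width"])
M,p=grasp(28,.10,0);todo(M,p)
M,p=grasp(28,.22,0);todo(M,p)
```

```text
clock 7.25 q [-0.91  0.09  1.17  2.33 -0.65  0.41  2.48] pos [ 0.421 -0.091  0.352]
shift mm [ 1.7 -0.1  1. ] turn deg [ 0.3  0.5 -0.5]
[-0.47869212 -1.10706216  0.2625199 ] 0.2740350765901489
clock 7.25 q [-0.91  0.09  1.17  2.33 -0.65  0.41  2.48] pos [ 0.421 -0.091  0.352]
shift mm [-12.6 -26.4   1. ] turn deg [ 0.3  0.5 -0.5]
clock 7.25 q [-0.91  0.09  1.17  2.33 -0.65  0.41  2.48] pos [ 0.421 -0.091  0.352]
shift mm [ -69.8 -131.9    0.9] turn deg [ 0.3  0.5 -0.5]
```

Emit:
{"fn": "arm_command", "kwargs": {"motion": [[0,-7,-13.2,0,0,0,0],[0,-9.4,-17.7,0,0,0,0],[0,-11.7,-22,0,0,0,0],[0,-11.7,-22,0,0,0,0],[0,0,0,0,0,0,0]], "newtons": 55}}

```text
clock: 7.88
position: [0.471, -0.0859, 0.4211]
ee_rot: [-1.45, 0.784, 0.95]
force: [-1.4, -0.6, -0.1]
width: 0.267
```

Run:
```python
from h import *
s=arm.observe();print(s["force"],s["ft_torque"],s["width"])
M,p=grasp(28,.22,0);todo(M,p)
get_image("top");get_image("side")
for c in("side","top"):
  for t in("chisel","chisel_grip","chisel_edge","chisel_narrow"):
    print(c,t,[(np.round(d["point"],3).tolist(),round(d["p"],2)) for d in pinpoint(c,t)[:2]])
```

```text
[-1.35975923 -0.56582649 -0.11777686] [-0.25259669  0.88518301 -0.04004646] 0.2672905555931201
clock 7.875 q [-1.06  0.04  1.26  2.15 -0.34  0.56  2.13] pos [ 0.471 -0.086  0.421]
shift mm [-29.8 -56.3   0.5] turn deg [ 0.4  0.5 -0.4]
side chisel [([0.502, -0.078, 0.22], 0.79)]
side chisel_grip [([0.534, -0.079, 0.265], 0.51)]
side chisel_edge [([0.433, -0.173, -0.0], 0.62)]
side chisel_narrow [([0.466, -0.175, 0.15], 0.57), ([0.434, -0.172, -0.001], 0.47)]
top chisel []
top chisel_grip []
top chisel_edge []
top chisel_narrow [([0.464, -0.175, 0.151], 0.54)]
```

Emit:
{"fn": "arm_command", "kwargs": {"motion": [[0,-14,-26.5,0,0,0,0],[0,-14,-26.5,0,0,0,0],[0,-14,-26.5,0,0,0,0],[0,-7,-13.2,0,0,0,0],[0,0,0,0,0,0,0]]}}

```text
clock: 9.0
position: [0.5316, -0.0792, 0.5058]
ee_rot: [-1.449, 0.786, 0.95]
force: [0.2, 0.2, -2.2]
width: 0.266
```

Run:
```python
from h import *
s=arm.observe();print(s["force"],s["width"])
M,p=grasp(28,.24,0);todo(M,p)
# final: blade horizontal dir at angle th, chisel x down
a=np.radians(28);ed=lens-[0,0,.12]
for th in (60,75,90,105,120):
    b=np.array([np.cos(np.radians(th)),np.sin(np.radians(th)),0]);fz=-b;fx=-Z;fy=np.cross(fz,fx)
    d=np.cos(a)*fx-np.sin(a)*fz
    g=ed+.21*fz; p=g-.159*d
    print(th);todo(frame(d,fy),p,s)
get_image("side")
for t in("chisel","chisel_grip","chisel_edge"):
    print(t,[(np.round(d["point"],3).tolist(),round(d["p"],2)) for d in pinpoint("side",t)[:2]])
```

```text
[ 0.24355426  0.23933606 -2.17005699] 0.2664671509645498
clock 9.0 q [-1.01  0.11  1.25  1.89 -0.36  0.8   2.09] pos [ 0.532 -0.079  0.506]
shift mm [ 9.3 18.6  0.4] turn deg [ 0.4  0.5 -0.5]
60
clock 9.0 q [-1.01  0.11  1.25  1.89 -0.36  0.8   2.09] pos [ 0.532 -0.079  0.506]
shift mm [ 34.2 213.8 140.1] turn deg [129.4  -1.5  29.6]
75
clock 9.0 q [-1.01  0.11  1.25  1.89 -0.36  0.8   2.09] pos [ 0.532 -0.079  0.506]
shift mm [ 63.1 155.6 104. ] turn deg [114.5  -1.3  35.4]
90
clock 9.0 q [-1.01  0.11  1.25  1.89 -0.36  0.8   2.09] pos [ 0.532 -0.079  0.506]
shift mm [95.2 91.1 86. ] turn deg [99.4 -1.1 40.4]
105
clock 9.0 q [-1.01  0.11  1.25  1.89 -0.36  0.8   2.09] pos [ 0.532 -0.079  0.506]
shift mm [128.4  24.6  87.2] turn deg [84.2 -0.8 44.6]
120
clock 9.0 q [-1.01  0.11  1.25  1.89 -0.36  0.8   2.09] pos [ 0.532 -0.079  0.506]
shift mm [160.4 -39.2 107.7] turn deg [68.9 -0.6 47.9]
chisel [([0.568, -0.073, 0.304], 0.98)]
chisel_grip [([0.595, -0.071, 0.348], 0.76)]
chisel_edge [([0.482, -0.082, 0.191], 0.85)]
```

The chisel is out of the rack with its edge at z ≈ 0.19. I'll turn it in place about the grip point.

Emit:
{"fn": "arm_command", "kwargs": {"motion": [[0,0,-12,0,8.4,0,4.5],[0,0,-12.5,0,8.4,0,4.5],[0,0,-12.5,0,8.4,0,4.5],[0,0,-12.5,0,8.4,0,4.5],[0,0,-12.5,0,8.4,0,4.5]]}}

```text
clock: 9.82
position: [0.5883, -0.0905, 0.5218]
ee_rot: [-0.661, 1.288, 0.817]
force: [0.1, 0.8, -1.9]
width: 0.267
```

```bash
cat >> h.py <<'E'
def final(th,a=28,drop=.12,off=(0,0,0),L=.21):
    a=np.radians(a);b=np.array([np.cos(np.radians(th)),np.sin(np.radians(th)),0]);fz=-b;fx=-Z;fy=np.cross(fz,fx)
    d=np.cos(a)*fx-np.sin(a)*fz
    return frame(d,fy), lens-[0,0,drop]+L*fz-.159*d+off
def est(s,a=28,L=.21):
    "nominal edge, chisel axes for present tool pose"
    M=R.from_rotvec(s["ee_rot"]).as_matrix();a=np.radians(a)
    x=np.cos(a)*M[:,0]-np.sin(a)*M[:,1]; z=-np.sin(a)*M[:,0]-np.cos(a)*M[:,1]
    g=s["position"]+.159*M[:,0];print("grip",g.round(3),"edge",(g-L*z).round(3),"x",x.round(3),"z",z.round(3))
E
python3 - <<'E'
from h import *
s=arm.observe();print(s["force"],s["width"]);est(s)
for th in(90,105):todo(*final(th),s)
E
```

```text
[ 0.05075585  0.84214967 -1.94263625] 0.2665663567690871
grip [ 0.601 -0.066  0.365] edge [0.456 0.054 0.272] x [ 0.46  -0.129 -0.879] z [ 0.691 -0.57   0.445]
clock 9.825 q [-0.66  0.49  1.23  1.55 -0.64  1.45  1.59] pos [ 0.588 -0.09   0.522]
shift mm [144.9 136.5  -7.8] turn deg [56.2 -5.1 19.9]
clock 9.825 q [-0.66  0.49  1.23  1.55 -0.64  1.45  1.59] pos [ 0.588 -0.09   0.522]
shift mm [152.4  81.1  41.2] turn deg [41.7 -0.9 22.2]
```

Emit:
{"fn": "arm_command", "kwargs": {"motion": [[0,0,-12.3,0,8.4,0,4.5],[0,0,-12.3,0,8.4,0,4.5],[0,0,-12.3,0,8.4,0,4.5],[0,0,-12.3,0,8.4,0,4.5],[0,0,-12.3,0,8.4,0,4.5]]}}

```text
clock: 10.45
position: [0.6263, -0.1353, 0.5087]
ee_rot: [0.182, 1.609, 0.582]
force: [1.4, -0.4, -2.1]
width: 0.27
```

Run:
```python
from h import *
s=arm.observe();print(s["force"],s["width"]);est(s)
for th in(90,105):todo(*final(th),s)
im=get_image("side");import cv2;cv2.imwrite("pics/s2.png",im["frame"][...,::-1]);get_image("top")
for c in("side","top"):
  for t in("chisel","chisel_grip","chisel_edge"):
    print(c,t,[(np.round(d["point"],3).tolist(),round(d["p"],2)) for d in pinpoint(c,t)[:2]])
```

```text
[ 1.41481131 -0.37655464 -2.06216077] 0.27044943294926266
grip [ 0.605 -0.064  0.368] edge [0.55  0.139 0.368] x [-0.017 -0.005 -1.   ] z [ 0.259 -0.966  0.001]
clock 10.45 q [-0.34  0.72  1.18  1.32 -0.9   1.94  1.  ] pos [ 0.626 -0.135  0.509]
shift mm [ 194.6   89.3 -100.5] turn deg [12.8 -7.9  0.2]
clock 10.45 q [-0.34  0.72  1.18  1.32 -0.9   1.94  1.  ] pos [ 0.626 -0.135  0.509]
shift mm [188.9  81.3 -26.8] turn deg [-0.5 -0.9  0.1]
side chisel []
side chisel_grip [([0.6, -0.05, 0.368], 0.79), ([0.714, 0.082, -0.001], 0.73)]
side chisel_edge [([0.55, 0.141, 0.365], 0.96)]
top chisel [([0.586, 0.006, 0.363], 0.63), ([0.715, 0.084, 0.002], 0.51)]
top chisel_grip [([0.584, 0.008, 0.364], 0.49)]
top chisel_edge [([0.547, 0.138, 0.363], 0.61)]
```

View pics/s2.png

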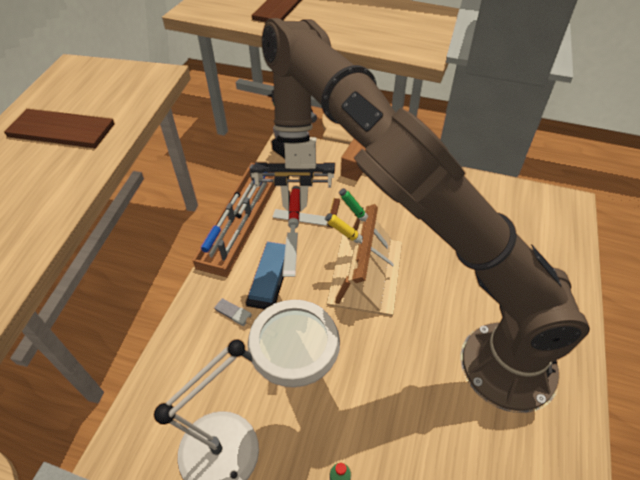

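The side view shows the chisel level at (293,230), pointing at the lamp with the arm clear of it. The measured edge agrees with my estimate to about 3 mm. Next I lower it, then go in under the head.

Emit:
{"fn": "arm_command", "kwargs": {"motion": [[0,38,-20,0,-0.2,-0.3,0],[0,38,-20,0,-0.2,-0.3,0],[0,37,-20,0,0,-0.3,0],[0,0,0,0,0,0,0]]}}

```text
clock: 11.35
position: [0.6246, -0.1342, 0.3794]
ee_rot: [0.177, 1.592, 0.59]
force: [-0.4, 0.2, -1.7]
width: 0.265
```

Run:
```python
from h import *
s=arm.observe();print(s["force"],s["width"]);est(s)
for th in(90,105):todo(*final(th),s)
```

```text
[-0.43942552  0.19547579 -1.71351713] 0.26483225550423045
grip [ 0.605 -0.062  0.239] edge [0.55  0.14  0.239] x [-0.    -0.001 -1.   ] z [ 0.263 -0.965  0.001]
clock 11.35 q [-0.35  0.81  1.13  1.52 -0.95  1.74  1.15] pos [ 0.625 -0.134  0.379]
shift mm [  78.4  149.7 -100.7] turn deg [13.5 -7.2  0. ]
clock 11.35 q [-0.35  0.81  1.13  1.52 -0.95  1.74  1.15] pos [ 0.625 -0.134  0.379]
shift mm [ 73.7 140.9 -27.1] turn deg [ 0.2 -0.2  0. ]
```

Emit:
{"fn": "arm_command", "kwargs": {"motion": [[0,14.7,28.2,-5.4,0,0,0],[0,14.7,28.2,-5.4,0,0,0],[0,14.7,28.2,-5.4,0,0,0],[0,14.7,28.2,-5.4,0,0,0],[0,0,0,0,0,0,0]]}}

```text
clock: 11.98
position: [0.5706, -0.0162, 0.3843]
ee_rot: [0.174, 1.587, 0.593]
force: [0.4, 0.2, -2.0]
width: 0.267
```

Run:
```python
from h import *
s=arm.observe();print(s["force"],s["width"]);est(s);todo(*final(105),s)
im=get_image("side");import cv2;cv2.imwrite("pics/s3.png",im["frame"][...,::-1]);get_image("top")
for c in("side","top"):
  for t in("chisel","chisel_edge","lens"):
    print(c,t,[(np.round(d["point"],3).tolist(),round(d["p"],2)) for d in pinpoint(c,t)[:2]])
```

```text
[ 0.39215333  0.21800927 -2.03681176] 0.2669854940947814
grip [0.552 0.056 0.244] edge [0.496 0.258 0.244] x [ 0.005  0.    -1.   ] z [ 0.266 -0.964  0.001]
clock 11.975 q [-0.64  0.7   1.2   1.74 -0.95  1.63  1.07] pos [ 0.571 -0.016  0.384]
shift mm [17.9 25.6 -5.9] turn deg [0.5 0.1 0.1]
side chisel [([0.536, 0.127, 0.24], 0.91)]
side chisel_edge []
side lens [([0.482, 0.284, 0.357], 0.96)]
top chisel [([0.691, -0.37, 0.0], 0.4)]
top chisel_edge []
top lens [([0.485, 0.286, 0.358], 0.85)]
```

View pics/s3.png

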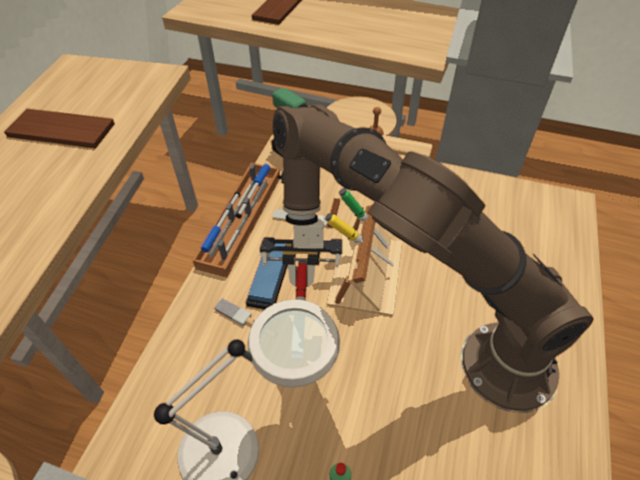

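The view shows the blade under the head, with the edge near (297,355) through the lens, and the gripper well clear of the ring. Last 30 mm to go.

Emit:
{"fn": "arm_command", "kwargs": {"motion": [[0,9,13,-3,0,0,0],[0,9,13,-3,0,0,0],[0,0,0,0,0,0,0],[0,0,0,0,0,0,0],[0,0,0,0,0,0,0]]}}

```text
clock: 13.0
position: [0.5568, 0.01, 0.3785]
ee_rot: [0.176, 1.589, 0.587]
force: [0.1, 0.3, -2.0]
width: 0.268
```

Run:
```python
from h import *
s=arm.observe();print(s["force"],s["width"],np.abs(s["dq"]).max());est(s);todo(*final(105),s)
for c in("side","top"):
  im=get_image(c)
  import cv2;cv2.imwrite(f"pics/{c}4.png",im["frame"][...,::-1])
  for t in("chisel","chisel_grip","chisel_edge","lens","chisel_mid","chisel_narrow","stone","brush","square"):
    print(c,t,[(np.round(d["point"],3).tolist(),round(d["p"],2)) for d in pinpoint(c,t)[:2]])
a=cv2.imread("pics/side4.png")[180:420,180:420];b=cv2.imread("pics/top4.png")[160:350,100:350]
cv2.imwrite("pics/f.png",np.hstack([cv2.resize(a,(400,400)),cv2.resize(b,(400,400))]))
```

```text
[ 0.13724865  0.27164748 -2.03812453] 0.2684371903814357 0.004644408491079862
grip [0.538 0.082 0.238] edge [0.483 0.284 0.237] x [ 0.003 -0.002 -1.   ] z [ 0.261 -0.965  0.003]
clock 13.0 q [-0.7   0.68  1.21  1.79 -0.96  1.59  1.05] pos [0.557 0.01  0.378]
shift mm [-0.7  2.7  0.4] turn deg [0.2 0.1 0.2]
side chisel []
side chisel_grip [([0.535, 0.095, 0.237], 0.57)]
side chisel_edge []
side lens [([0.481, 0.284, 0.359], 0.76), ([0.468, -0.168, 0.153], 0.59)]
side chisel_mid [([0.476, -0.26, 0.146], 0.6)]
side chisel_narrow [([0.463, -0.171, 0.15], 0.8)]
side stone [([0.704, -0.081, 0.001], 0.73), ([0.532, 0.093, 0.238], 0.38)]
side brush [([0.715, 0.08, 0.001], 0.9)]
side square []
top chisel [([0.493, -0.616, -0.003], 0.26)]
top chisel_grip []
top chisel_edge []
top lens [([0.483, 0.282, 0.36], 0.75)]
top chisel_mid [([0.473, -0.253, 0.149], 0.66)]
top chisel_narrow [([0.467, -0.175, 0.153], 0.78)]
top stone []
top brush [([0.717, 0.08, 0.001], 0.86)]
top square [([0.694, -0.372, 0.001], 0.64)]
```

View pics/f.png

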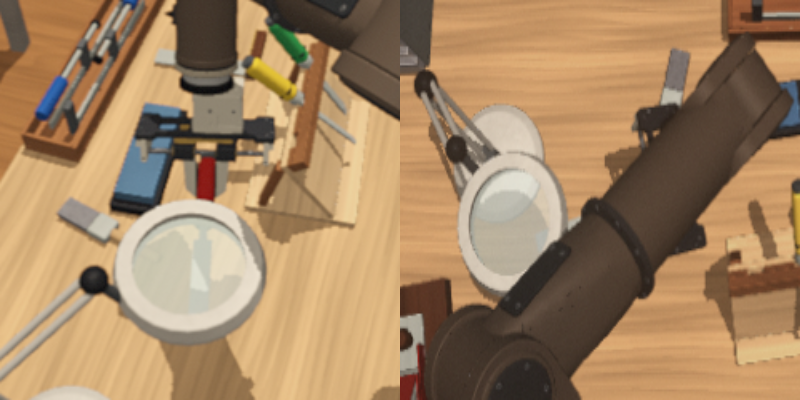

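```bash
python3 -c "
from cell import arm
print(arm.sign_off());s=arm.observe();print(s['clock'],s['position'],s['force'],s['width'])"
```

```text
the job is handed in; nothing more can be done
None
the job is handed in; nothing more can be done
```

I drew the red chisel out of the left slot along its own axis, turned it level with the bevel up, and brought it in under the lamp from the right. I handed the job in at 13 s with the gripper still holding it there. The hand-in gave no verdict and no reading afterwards.

**Final pose:** worked out from the measured tool pose, the edge is at (0.483, 0.284, 0.237). That is about 3 mm off the lens middle seen from above and 123 mm below it. The chisel is level and bevel up to within 1°.

**Hold:** the force reading was about 2 N, which is the chisel's own weight. The opening was 25 mm, which matches the handle, and the joints were at rest.

**Other tools:** the green and yellow chisels, brush, stone and square were each found within about 9 mm of their starting places by at least one camera. I did not check the mallet or the oil bottle again, but the arm stayed well clear of both.

**What was not confirmed:** the networks could not find the cutting edge once it was behind the lens. The final edge position therefore rests on three things:
- The tool pose, which had matched the networks' edge position to about 5 mm just before the chisel went under the lamp.
- The detected handle point, which agreed with the calculated one in the final pose.
- The last side view, which shows the blade through the lens.

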